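# Isolate, lock and try the grinder's switch

### The job

Lock off the grinder before its wheel is changed: turn the red handle on the yellow isolator from ON to OFF until it rests in its detent and let go, then take the orange lock pin from its blue rack, push it fully home through the handle's tab into the steel boss beneath and let go of it. Finally try the lock: push with the fingers on the red handle firmly back towards ON, with about 10 N for half a second, to prove that the pin holds it, then back off; leave the white box's black handle ON and the other things on the bench where they are.

Things in the scene. Friction and masses are not known exactly. Their poses are not given: they have to be found in the camera images.
- main_stand: Grinder isolator, fixed: YELLOW switch box 150 x 150 x 60 mm with a RED handle, on a steel stand (foot 140 x 140 x 10 mm). Its square face slopes 26 deg from level, looking up and to the operator (-x at yaw 0); the face's centre is 114 mm above and 15 mm to the operator's side of the origin. Origin: centre of the foot's underside; z up, x away from the operator, y to his left.
- main_handle (a joint): Red handle's angle about the face's outward normal (hub 18 mm downslope and 18 mm right of face centre). 0 = ON, points up the slope; 1.57 = OFF, a quarter turn anticlockwise, points to the operator's left. Over-centre spring: resists with 0.15 to 0.35 N m (5 to 10 N at the bar) until 0.79, then snaps to the other end and is held there. Stops at 0 and 1.57.
- main_bar: The red handle's arm; origin on the turning axis at the face; x out along the arm, z out of the face. Round hub 40 mm across, up to 40 mm above the face; grip bar 16 mm wide, 13 to 47 mm off the axis, 26 to 46 mm above the face, white line on top; flat tab with the lock hole, 26 mm wide, 52 to 80 mm off the axis, 26 to 32 mm above the face.
- main_grip (a point): Middle of the red grip bar, 34 mm off the axis, 36 mm above the face; x out along the bar, y across it (16 mm wide), z out of the face.
- main_tab_hole (a point): Centre of the upper mouth of the 9.8 mm hole through the red handle's 6 mm thick tab, 66 mm off the axis, 32 mm above the face; axes turn with the handle, z out of the face.
- main_lock_hole (a point): Centre of the upper mouth of the 9.8 mm hole, 22 mm deep, in the fixed steel boss below the tab's OFF place, 22 mm above the face. At OFF the tab's underside is 4 mm and its top 10 mm above this mouth. Axes: x up the slope, y to the operator's left, z out of the face (26 deg from vertical).
- main_boss: The fixed steel lock boss on the yellow box, 28 x 28 mm, 22 mm high; origin at the centre of its foot on the face, axes as main_lock_hole.
- pump_stand: Isolator of the coolant pump, a bystander: WHITE box with a BLACK handle, otherwise the same in shape and size as the yellow one. Origin and axes likewise. Leave it ON.
- pump_handle (a joint): Angle of the black handle: 0 = ON, 1.57 = OFF. Must stay ON.
- pin_rack: Blue block 44 x 60 x 36 mm fixed on the bench on a 70 x 90 x 4 mm dark plate; the lock pin stands in its upright 11 mm hole. Origin: centre of the underside.
- lock_pin: Loose pin, about 45 g: steel shank 8 mm thick, 28 mm long, last 6 mm tapered to 3.6 mm, under an orange square head 18 x 18 x 28 mm. Origin at the nose's tip, z towards the head, x and y square to the head. Starts with its head resting on the rack, 36 mm above the bench. Home: head's underside on the tab, nose 18 mm below the boss's mouth. Inserting, grip it across the arm: the bar's end is near.
- pin_head (a point): Centre of the pin's orange head, 42 mm from the nose; axes as lock_pin.
- gauge_block: Bystander: steel block 50 x 30 x 22 mm between the two isolators. Origin: centre of underside.
- caliper: Bystander: caliper lying flat, 200 x 60 x 11 mm, on the left of the bench. Origin: under its beam's middle.
- insert_tray: Bystander: grey tray 130 x 100 x 25 mm with rows of black inserts, on the right. Origin: centre of underside.
- grinding_wheel: Bystander: white grinding wheel lying flat, 120 mm across, 20 mm thick, behind the isolators. Origin: centre of underside.
- oil_bottle: Bystander: amber oil bottle, 60 mm across, 150 mm tall, back left. Origin: centre of underside.
- wrench: Bystander: steel wrench lying on the right. Origin: its underside near the middle.
- brush: Bystander: bench brush lying on the left. Origin: its underside near the middle.

How it is judged (in metres and radians):
On the way, in this order (a step that is already met when the one before it is completed fails the run):
1. the red handle rests at OFF in its detent (1.49 to 1.66 rad), let go of (value of joint main_handle between 1.49 and 1.66 rad and contact force between the fingers and main_stand below 0.3 N), for 0.2 s.
2. with the handle OFF, the pin is fully home through tab and boss (nose at least 14 mm below the boss's mouth), pin and handle let go of (all of step 1 and z of lock_pin in the frame of main_lock_hole below -0.014 m and x of lock_pin in the frame of main_lock_hole between -0.0025 and 0.0025 m and y of lock_pin in the frame of main_lock_hole between -0.0025 and 0.0025 m and angle between the z axis of lock_pin and the z axis of main_lock_hole, either way round below 0.12 rad and contact force between the fingers and lock_pin below 0.1 N), for 0.2 s.
3. the fingers push the handle (over 4 N) so that the pin bears on the boss (over 0.8 N), and the handle stays OFF (value of joint main_handle between 1.49 and 1.66 rad and contact force between the fingers and main_bar above 4 N and contact force between lock_pin and main_boss above 0.8 N), for 0.2 s.
At the end, for the whole second after the job is handed in: Red handle at OFF (1.49 to 1.66 rad) and at rest; the pin released and at rest, fully home: nose at least 14 mm below the boss's mouth, within 2.5 mm of the hole's axis each way and within 0.12 rad of its direction; black handle ON (below 0.10 rad); bystanders never moved more than 30 mm (value of joint main_handle between 1.49 and 1.66 rad and z of lock_pin in the frame of main_lock_hole below -0.014 m and x of lock_pin in the frame of main_lock_hole between -0.0025 and 0.0025 m and y of lock_pin in the frame of main_lock_hole between -0.0025 and 0.0025 m and angle between the z axis of lock_pin and the z axis of main_lock_hole, either way round below 0.12 rad and contact force between the fingers and lock_pin below 0.1 N and value of joint pump_handle below 0.1 rad and linear speed of lock_pin below 0.02 m/s and velocity of joint main_handle between -0.05 and 0.05 rad/s); the robot touches nothing.
It fails at once if the black pump handle is turned more than 0.25 rad (value of joint pump_handle above 0.25 rad).
It fails at once if a bystander is moved more than 30 mm (distance of any of gauge_block, caliper, insert_tray, grinding_wheel, oil_bottle, wrench, brush from where it was at the start of the episode above 0.03 m).
It also fails if it takes over 67 s, if anything falls off the work surface, if the arm or the gripper's body presses on something with over 40 N, if the wrist force passes 120 N, or if a joint passes its speed limit or range.

### The arm

A 7-joint arm with a two-finger parallel gripper is mounted at the origin on the work surface. World frame = base frame: x ahead of the robot, y to its left, z up, the work surface at z = 0. Lengths are in mm, angles in rad, forces in N, time in s.
With the tool pointing down it reaches from about 400 to 875 mm from the base axis. Payload 4.4 kg.
Tool frame: the origin (TCP) lies at the very end of the fingers, on their centre line; the grasp point (between the pads) lies 19 mm behind it (ctrl.grasp_offset is the distance from the TCP to the grasp point, in mm); z points along the fingers, y is the line along which they close (so a half turn about z gives the same grasp; the last joint's range is limited). The gripper opens to 85 mm and grips with 20 to 120 N. Pads are 22 mm wide; open, the fingers measure 114 mm over their backs; the gripper's body (76 mm by 85 mm) begins 54 mm behind the grasp point. The pads swing forward as they close: fully open they stand 13 mm farther back than shut.
Start: joints at [-1.286, 0.628, 0.038, 1.517, -0.027, 0.996, -0.02], TCP at [223.349, 610.437, 231.313] pointing down, gripper open.
Joint ranges: [-3.06, 3.06], [-0.37, 2.12], [-1.25, 1.32], [0.18, 2.47], [-1.1, 4.24], [0.23, 1.98], [-2.94, 2.94]. Speed limits (rad/s): [2.57, 2.57, 3.14, 3.14, 3.14, 3.14, 3.14].

### API

Orientations are given as [roll, pitch, yaw] about the fixed x, y, z axes, in that order (R = Rz(yaw) Ry(pitch) Rx(roll)).
In Python, from cell import status, cams, ctrl gives the robot as it stands.
- The arm moves only by the tool move_arm, never from a script. Its argument "plan" is a list of rows, each a list of 3 entries, a list of its own where there are three numbers: the shift along the world's x, y, z in mm, then the turn, a rotation vector about the world's x, y, z in degrees, then the opening, from 0 (shut) to 1 (fully open). In form: [[[x, y, z], [wx, wy, wz], gripper], ...]. A call has 1 to 10 rows; each row shifts and turns the commanded pose from where the row before left it; what a row does not reach is not made up. A row lasts 1/8 s, in which the tool goes at most 62.5 mm and 10.7 degrees, less where a joint would pass 70% of its speed; a pose out of reach is approached as far as the arm can. A call with a gripper value outside its range is refused whole. The fingers move at their own pace and stop on an object; the grip force is fixed at half the most. Time passes only in rows, so rows that do not move let the fingers close. It gives the time, the measured TCP pose, the force, the opening and the grip force at its end, in the units of the state.
- status.read_state(): the state, without advancing time (a new reading comes with each control period).
- cams.get_image(name): name is "side" or "top"; returns the picture (420x560x3 uint8, blue, green, red); there is no depth.
- cams.camera_params(name): a dict with "K" (3x3 intrinsics, pixels), "pose" (4x4, takes a point from camera to world coordinates). Camera axes: x right, y down, z forward; pixel columns grow to the right and rows downward; lengths in mm; the calibration is good to about 2 mm. A picture is of the moment at which its call begins. camera_params takes no time and is no camera call.
- ctrl.finish_job(): hands the job in; it is judged then, once.
The state is a dict: "clock": time; "qpos": joint angles; "qd": joint speeds; "tau": joint torques, N m; "eef_pos": TCP position; "tool_rot": TCP orientation; "force": force on the tool from outside, world axes, zero at the start; "torque": the same for the moment, N m; "width": finger opening in mm; "gripper_force": force on a finger pad.
Only numpy, scipy, OpenCV 4.12 (cv2) and the standard library are available. Lean on these libraries where they do the work, as an engineer would, in place of code of your own. Each camera call takes 0.05 s, during which the arm holds its last target. There are 200 camera calls.

## Working session

There is one attempt and no reset: what is moved stays moved. The work goes in short steps, Python scripts to look and compute and a tool call to move; the robot and the scene stay as the last step left them, time stands still between calls to the robot, and variables do not carry over. Pictures are saved under pics/ and viewed, at most 12 in all, crops included, and the job is handed in when it is done.

Besides the shell and the picture viewer there is one more tool, called after ">>>" as name([rows], argument=value, ...), one row to a line, values as JSON. move_arm: Moves the arm, as the interface text tells. Its arguments: {"type":"object","properties":{"plan":{"type":"array","items":{"type":"array"}}},"required":["plan"]}

```bash
mkdir -p pics; ls; python3 - <<'E'
from cell import status,cams,ctrl
import cv2,numpy as np
for n in("side","top"):
    cv2.imwrite(f"pics/{n}0.png",cams.get_image(n)); p=cams.camera_params(n); print(n,p["K"].tolist() if hasattr(p["K"],'tolist') else p["K"],np.round(p["pose"],3).tolist())
s=status.read_state(); print(s, ctrl.grasp_offset)
E
```

```text
pics
side [[408.2173602440485, 0.0, 283.8139402865825], [0.0, 408.2173602440485, 203.9251382612134], [0.0, 0.0, 1.0]] [[0.7, -0.496, 0.513, 88.544], [-0.714, -0.488, 0.502, -481.702], [0.002, -0.718, -0.696, 817.793], [0.0, 0.0, 0.0, 1.0]]
top [[410.1907669373416, 0.0, 284.6664715436308], [0.0, 410.1907669373416, 206.13404174050228], [0.0, 0.0, 1.0]] [[0.145, -0.967, 0.209, 359.187], [-0.989, -0.142, 0.031, 2.149], [-0.0, -0.211, -0.978, 1334.834], [0.0, 0.0, 0.0, 1.0]]
{'clock': 0.1, 'qpos': array([-1.28581688,  0.62925363,  0.03845304,  1.51827873, -0.02705729,
        0.99630742, -0.02000253]), 'qd': array([-5.55760912e-04, -1.36514415e-03,  1.25442720e-04, -2.54085153e-03,
       -8.91476889e-04,  5.04987491e-04, -9.83927903e-05]), 'tau': array([ 3.67660483e-03, -5.64539981e+01,  1.23068266e+00, -1.93974978e+01,
        1.13075131e-02,  5.36323365e-03, -1.42092298e-05]), 'eef_pos': array([223.12420389, 609.89828956, 230.47775986]), 'tool_rot': array([-3.13986289e+00, -2.53593983e-05,  2.79077255e+00]), 'force': array([-0.16136674, -0.14397207, -0.25557213]), 'torque': array([-0.03178827,  0.04144684, -0.00684804]), 'gripper_force': 0.0, 'width': 85.38851769965586} 18.700000000000003
```

View pics/side0.png

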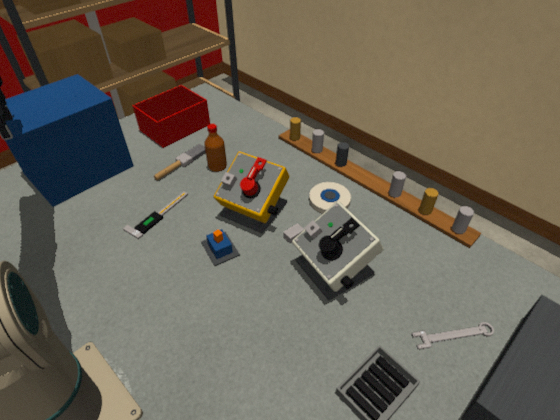

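View pics/top0.png

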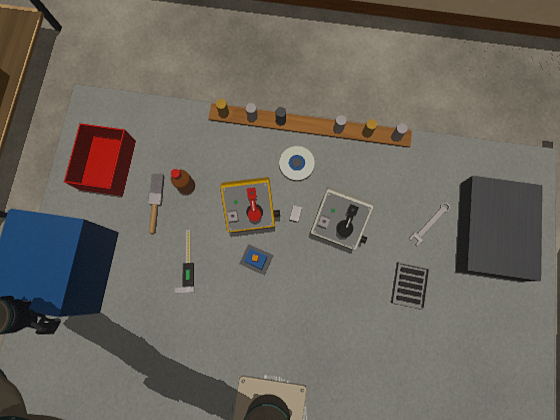

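The side view shows the yellow isolator at about (250,188) with its red hub at (250,187), the white one at (337,250) and the rack with the pin at (219,238). In the top view the yellow isolator is at about (248,207), the rack at (256,259) and the gauge block at (295,213).

```bash
python3 - <<'E'
import cv2,numpy as np
a=cv2.imread("pics/side0.png")[145:265,195:295]; b=cv2.imread("pics/top0.png")[170:280,210:310]
f=lambda i:cv2.resize(i,(400*1,int(i.shape[0]*4)),interpolation=cv2.INTER_CUBIC)
a,b=f(a),f(b); b=cv2.copyMakeBorder(b,0,a.shape[0]-b.shape[0],0,0,cv2.BORDER_CONSTANT)
cv2.imwrite("pics/crop0.png",np.hstack([a,b]))
E
```

```text
(no output)
```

View pics/crop0.png

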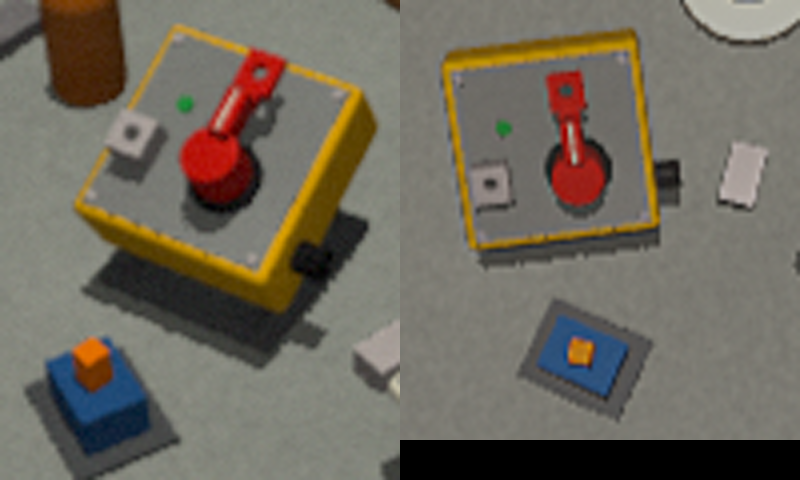

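```bash
cat > h.py <<'E'
import numpy as np,cv2
from cell import status,cams
from scipy.spatial.transform import Rotation as R
P={n:cams.camera_params(n) for n in("side","top")}
def ray(n,uv):
    T=np.array(P[n]["pose"]);d=T[:3,:3]@np.linalg.solve(P[n]["K"],[*uv,1]);return T[:3,3],d/np.linalg.norm(d)
def plane(n,uv,z):
    o,d=ray(n,uv);return o+d*(z-o[2])/d[2]
def tri(a,b):
    A=0;c=0
    for n,uv in(("side",a),("top",b)):
        o,d=ray(n,uv);M=np.eye(3)-np.outer(d,d);A=A+M;c=c+M@o
    X=np.linalg.solve(A,c);return X
def proj(n,X):
    T=np.linalg.inv(P[n]["pose"]);c=T[:3,:3]@X+T[:3,3];p=np.array(P[n]["K"])@c;return p[:2]/p[2]
t=np.radians(26);F=np.array([[np.cos(t),0,-np.sin(t)],[0,1,0],[np.sin(t),0,np.cos(t)]])
def face(p): return F@np.array(p,float)+[-15,0,114]   # face coords -> stand
E
python3 - <<'E'
from h import *
cs=lambda x,y,o:((x+.5)/4-.5+o[0],(y+.5)/4-.5+o[1])
S=lambda x,y:cs(x,y,(195,145)); T=lambda x,y:cs(x-400,y,(210,170))
pts={"tab":((48,-18,32),S(260,73),T(566,91)),"boss":((-18,48,22),S(132,132),T(490,184)),
"UL":((75,75,0),S(176,27),T(449,68)),"UR":((75,-75,0),S(362,91),T(634,51)),"LR":((-75,-75,0),S(265,281),T(658,230)),"LL":((-75,75,0),S(77,207),T(471,247)),
"hub":((-18,-18,40),S(209,152),T(579,178))}
M=np.array([face(v[0]) for v in pts.values()]);X=np.array([tri(v[1],v[2]) for v in pts.values()])
for k,m,x in zip(pts,M,X):print(k,x.round(1))
c=M.mean(0),X.mean(0);a=(M-c[0]);b=X-c[1]
yaw=np.arctan2((a[:,0]*b[:,1]-a[:,1]*b[:,0]).sum(),(a[:,:2]*b[:,:2]).sum())
Rz=R.from_euler("z",yaw).as_matrix();t0=c[1]-Rz@c[0]
print("yaw",np.degrees(yaw),"org",t0)
for k,m,x,v in zip(pts,M,X,pts.values()):
    q=Rz@m+[*t0[:2],0];print(k,(x-q).round(1),(proj("side",q)-v[1]).round(2),(proj("top",q)-v[2]).round(2))
# pin
for n in("side","top"):
    im=cv2.imread(f"pics/{n}0.png");h=cv2.cvtColor(im,cv2.COLOR_BGR2HSV)
    m=cv2.inRange(h,(8,180,120),(20,255,255))
    w=np.zeros_like(m); (y0,x0)=(225,205) if n=="side" else (245,240); w[y0:y0+30,x0:x0+30]=255
    m&=w; ys,xs=np.nonzero(m);print(n,len(xs),xs.mean(),ys.mean())
    pc=(xs.mean(),ys.mean());print(plane(n,pc,54 if n=="side" else 60))
    m2=cv2.inRange(h,(100,120,40),(120,255,255)); w[:]=0;w[220:265,195:245]=255 
    if n=="top": w[:]=0;w[240:275,235:275]=255;m2=(m2|m)
    if n=="top":
        c=max(cv2.findContours(m2&w,0,1)[0],key=cv2.contourArea);r=cv2.minAreaRect(c);b=cv2.boxPoints(r)
        print(np.round([plane(n,p,36) for p in b],1).tolist())
# pin head in crops: side top face corners centre; top view top face
print(tri(S(92,349),T(581,347)))
for a in [(570,338),(594,341),(592,363),(568,361)]: print(plane("top",T(*a),64).round(1))
E
```

```text
tab [636.9 142.6 161. ]
boss [566.3 191.7 124.6]
UL [644.7 234.5 145.4]
UR [680.6  97.2 145.9]
LR [558.5  62.3  83.4]
LL [523.7 205.   77.1]
hub [576.6 125.  142. ]
yaw 14.547102974712434 org [617.34725914 154.40950556  -1.19192346]
tab [ 1.3  2.1 -2.8] [-0.11 -0.23] [0.7  0.15]
boss [ 0.5  1.1 -1.3] [-0.24 -0.04] [ 0.45 -0.05]
UL [-4.5 -5.6 -1.5] [-0.11 -2.02] [-1.68 -1.8 ]
UR [-6.3  2.3 -0.9] [ 1.02 -0.72] [ 1.87 -2.77]
LR [2.  1.2 2.3] [-1.45  1.54] [1.   0.08]
LL [ 5.  -1.3 -4. ] [-2.44 -0.34] [-0.62  1.03]
hub [ 1.9  0.3 -0.1] [-0.43  0.37] [-0.04  0.65]
side 41 217.4390243902439 232.9512195121951
[460.55104321 113.89068773  54.        ]
top 29 254.6206896551724 257.6551724137931
[456.24944024 110.61143783  60.        ]
[[444.6, 145.0, 36.0], [486.0, 132.0, 36.0], [467.1, 73.9, 36.0], [426.0, 87.2, 36.0]]
[459.876437   110.52290151  61.28540757]
[465.6 119.6  64. ]
[466.  100.9  64. ]
[449.   99.8  64. ]
[447.9 118.3  64. ]
```

The crop gives the tab hole, boss hole, hub and face corners in both views. They agree with one stand pose: origin about (618,155), yaw about 15°. The pin stands near (456.5,110). Next I work out the waypoints and check how far the blue cabinet is from the path.

```bash
cat >> h.py <<'E'
ORG=np.array([618.3,155.3,0]);YAW=15.
def W(p): return R.from_euler("z",YAW,degrees=True).apply(face(p))+ORG
def tool(tilt,yaw=YAW): # tool y along u, z=-n
    return R.from_euler("z",yaw,degrees=True)*R.from_euler("y",-tilt,degrees=True)*R.from_matrix([[0,1,0],[1,0,0],[0,0,-1]])
def pose():
    s=status.read_state();return s,np.array(s["eef_pos"]),R.from_euler("xyz",s["tool_rot"])
def delta(p,Rt):
    s,e,Rc=pose();print("d",(p-e).round(1),"rot",np.degrees((Rt*Rc.inv()).as_rotvec()).round(1),"| clk",round(s["clock"],2),"F",s["force"].round(1),"w",round(s["width"],1),"q",s["qpos"].round(2))
E
python3 - <<'E'
from h import *
for uv in((97,316),(118,232)): print("cab base",plane("top",uv,0).round())
for uv in((0,312),(75,316),(88,222)): print("cab",[plane("top",uv,z).round() for z in(150,300)])
for uv in((131,160),(60,200),(20,145),(110,85)): print("side",[plane("side",uv,z).round() for z in (0,200)])
for k,p in dict(pre=(16,-48,110),pre2=(16,-48,34),push1=(24,-12,34),push2=(23,-2,34),boss=(-18,48,22)).items(): print(k,W(p).round(1))
print(tool(26).as_euler("xyz")); delta(W((16,-48,110)),tool(26))
E
```

```text
cab base [208. 577.   0.]
cab base [479. 573.   0.]
cab [array([196., 784., 150.]), array([217., 685., 300.])]
cab [array([216., 573., 150.]), array([234., 501., 300.])]
cab [array([481., 603., 150.]), array([466., 527., 300.])]
side [array([490., 602.,   0.]), array([392., 337., 200.])]
side [array([247., 582.,   0.]), array([209., 322., 200.])]
side [array([271., 942.,   0.]), array([226., 593., 200.])]
side [array([ 691., 1107.,    0.]), array([544., 718., 200.])]
pre [583.5  96.3 219.9]
pre2 [615.7 104.9 151.6]
push1 [613.4 141.6 155.1]
push2 [609.9 151.  154.6]
boss [566.4 191.1 125.9]
[2.68780705 0.         1.83259571]
d [ 360.4 -513.6  -10.6] rot [ 18.3 -20.  -53.9] | clk 0.1 F [-0.2 -0.1 -0.3] w 85.4 q [-1.29  0.63  0.04  1.52 -0.03  1.   -0.02]
```

>>> move_arm([
  [[0,-20,40],[0,0,0],0],
  [[0,-50,20],[0,0,0],0],
  [[20,-55,0],[2.3,-2.5,-6.7],0],
  [[20,-55,0],[2.3,-2.5,-6.7],0],
  [[20,-55,0],[2.3,-2.5,-6.7],0],
  [[50,-30,0],[2.3,-2.5,-6.7],0],
  [[50,-30,0],[2.3,-2.5,-6.7],0],
  [[50,-30,0],[2.3,-2.5,-6.7],0],
  [[50,-30,0],[2.3,-2.5,-6.7],0],
  [[50,-30,0],[2.3,-2.5,-6.7],0],
])

```text
clock: 1.35
eef_pos: [534.5, 224.2, 291.3]
tool_rot: [2.683, -0.001, 1.835]
force: [0.5, 1.9, -0.0]
width: -0.2
gripper_force: 0.0
```

```bash
python3 -c "
from h import *
delta(W((16,-48,110)),tool(26))"
```

```text
d [  49.  -127.9  -71.4] rot [-0.1  0.2 -0.1] | clk 1.35 F [ 0.5  1.9 -0. ] w -0.2 q [-0.81  0.3   0.38  2.08 -0.07  0.34 -0.14]
```

>>> move_arm([
  [[17,-43,-11],[0,0,0],0],
  [[16,-43,-20],[0,0,0],0],
  [[16,-42,-40],[0,0,0],0],
  [[16,4,-34],[0,0,0],0],
  [[0,0,0],[0,0,0],0],
])

```text
clock: 1.98
eef_pos: [574.2, 132.1, 222.5]
tool_rot: [2.707, -0.018, 1.843]
force: [-0.5, 0.9, -0.2]
width: -0.0
gripper_force: 0.0
```

```bash
python3 -c "
from h import *
delta(W((16,-48,34)),tool(26))
a=cams.get_image('side')[110:230,190:310]; b=cams.get_image('top')[160:260,210:310]
f=lambda i:cv2.resize(i,(400,400),interpolation=cv2.INTER_CUBIC)
cv2.imwrite('pics/c1.png',np.hstack([f(a),f(b)]))
e=pose()[1];print(proj('side',e),proj('top',e))"
```

```text
d [ 41.6 -27.2 -71. ] rot [-0.7 -1.4 -0.6] | clk 1.98 F [-0.5  0.9 -0.2] w -0.0 q [-0.48  0.42  0.31  2.12 -0.72  0.24  0.71]
[241.88947037 155.43810074] [249.21075398 208.80878388]
```

View pics/c1.png

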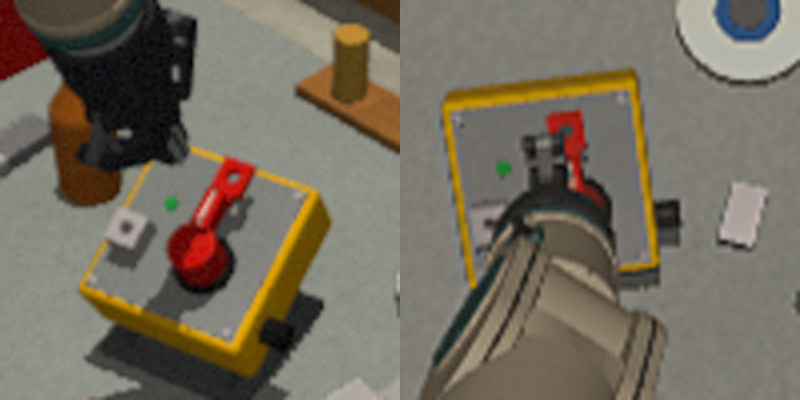

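The crop shows the closed fingers above the face, left of the red handle. The arm stalled short because joint 6 is at its lower limit with the 26° forward tilt. A flatter tilt of about 10° avoids this. For the push it is enough, and I will grip the pin with the fingers across the other way so that it can sit tilted in the pads.

>>> move_arm([
  [[0,0,20],[-2,7.5,0],0],
  [[0,-20,0],[-2,7.5,0],0],
  [[15,-20,0],[0,0,0],0],
  [[15,0,0],[0,0,0],0],
  [[0,0,0],[0,0,0],0],
])

```text
clock: 2.7
eef_pos: [606.0, 93.6, 241.5]
tool_rot: [2.958, -0.024, 1.841]
force: [-0.3, 0.3, -0.7]
width: -0.1
gripper_force: 0.0
```

```bash
python3 -c "
from h import *
delta(W((16,-50,60)),tool(10))
print(W((16,-50,60)),W((16,-50,30)),W((16,-37,30)),W((24,-12,30)),W((23,-2,30)))"
```

```text
d [ -0.7   6.5 -66.5] rot [-1.4  0.1 -0.5] | clk 2.7 F [-0.3  0.3 -0.7] w -0.1 q [-0.57  0.55  0.61  1.8  -0.54  0.77  0.58]
[605.23671824 100.03589518 174.94158113] [617.9397386  103.43965923 147.97775974] [614.57509102 115.99669497 147.97775974] [615.04996195 142.00584076 151.48472891] [611.59360311 151.43247401 151.04635777]
```

>>> move_arm([
  [[0,3,-35],[-1.4,0,-0.5],0],
  [[0,2,-32],[0,0,0],0],
  [[6,2,-13],[0,0,0],0],
  [[6,1,-13],[0,0,0],0],
  [[0,0,0],[0,0,0],0],
])

```text
clock: 3.32
eef_pos: [618.0, 101.6, 147.7]
tool_rot: [2.965, -0.001, 1.832]
force: [-0.1, -0.6, 0.5]
width: -0.4
gripper_force: 0.0
```

```bash
python3 -c "
from h import *
delta(W((16,-37,30)),tool(10))"
```

```text
d [-3.5 14.4  0.3] rot [-0.1  0.1  0. ] | clk 3.33 F [-0.1 -0.6  0.5] w -0.4 q [-0.53  0.68  0.51  1.85 -0.64  0.59  0.65]
```

>>> move_arm([
  [[-2,7,0],[0,0,0],0],
  [[-2,7,0],[0,0,0],0],
  [[0,6,1],[0,0,0],0],
  [[0,6,1],[0,0,0],0],
])

```text
clock: 3.82
eef_pos: [613.3, 123.6, 149.6]
tool_rot: [2.966, 0.004, 1.829]
force: [-0.0, -11.1, -3.4]
width: -0.1
gripper_force: 4.5
```

>>> move_arm([
  [[0,7,1],[0,0,0],0],
  [[0,7,1],[0,0,0],0],
  [[-1,5,0],[0,0,0],0],
  [[-2,5,0],[0,0,0],0],
  [[0,0,0],[0,0,0],0],
])

```text
clock: 4.45
eef_pos: [609.9, 153.5, 151.9]
tool_rot: [2.966, -0.003, 1.834]
force: [-0.0, 0.3, -0.2]
width: -0.2
gripper_force: 0.0
```

The force vanished after the push, so the handle has probably snapped over. I'll back off upward and look.

>>> move_arm([
  [[-8,-8,30],[0,0,0],0],
  [[-20,-10,50],[0,0,0],0],
  [[-50,-10,20],[0,5,8],0.5],
  [[-55,0,0],[0,5,8],0.5],
  [[-50,0,0],[0,5,8],0.5],
  [[0,0,0],[0,0,0],0.5],
])

```text
clock: 5.2
eef_pos: [425.4, 124.6, 252.1]
tool_rot: [-3.085, -0.121, 2.241]
force: [0.5, 0.7, 0.2]
width: 42.5
gripper_force: 0.0
```

```bash
cat >> h.py <<'E'
def tool2(tilt,yaw=YAW):
    return R.from_euler("z",yaw,degrees=True)*R.from_euler("y",-tilt,degrees=True)*R.from_matrix(np.diag([-1.,1,-1]))
E
python3 -c "
from h import *
delta(np.array([456.5,110,100]),tool2(-16))
a=cams.get_image('side')[125:265,185:325]; b=cams.get_image('top')[160:280,210:330]
f=lambda i:cv2.resize(i,(400,400),interpolation=cv2.INTER_CUBIC)
cv2.imwrite('pics/c2.png',np.hstack([f(a),f(b)]))"
```

```text
d [  31.1  -14.6 -152.1] rot [ 6.2  8.  65.8] | clk 5.2 F [0.5 0.7 0.2] w 42.5 q [-0.69  0.41  0.57  1.97 -0.36  0.97  0.76]
```

View pics/c2.png

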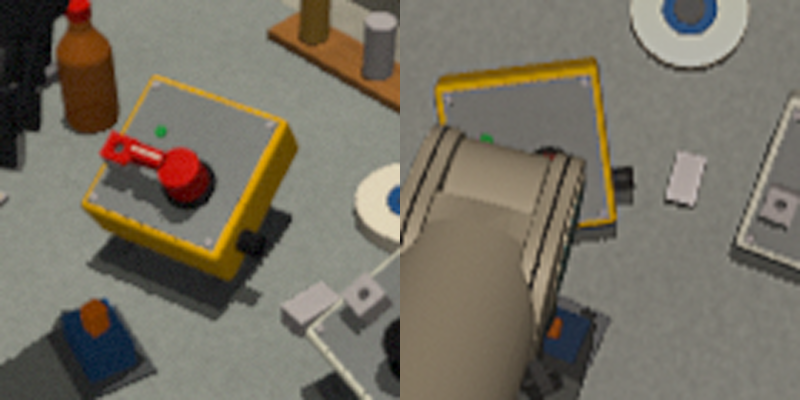

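The handle now points left to OFF: the red tab covers the boss at side crop (115,150). Next I line up over the pin.

>>> move_arm([
  [[4,-2,-15],[0.8,1,8.2],0.6],
  [[4,-2,-19],[0.8,1,8.2],0.6],
  [[4,-2,-19],[0.8,1,8.2],0.6],
  [[4,-2,-19],[0.8,1,8.2],0.6],
  [[4,-2,-19],[0.8,1,8.2],0.6],
  [[4,-2,-19],[0.8,1,8.2],0.6],
  [[4,-2,-19],[0.8,1,8.2],0.6],
  [[3,0,-19],[0.8,1,8.2],0.6],
  [[0,0,0],[0,0,0],0.6],
])

```text
clock: 6.42
eef_pos: [458.8, 110.1, 102.5]
tool_rot: [3.138, -0.279, -2.886]
force: [0.0, 0.4, -0.4]
width: 51.0
gripper_force: 0.0
```

```bash
python3 -c "
from h import *
delta(np.array([456.5,110,46]),tool2(-16))
a=cams.get_image('side')[205:265,190:250]; b=cams.get_image('top')[230:280,230:280]
f=lambda i:cv2.resize(i,(400,400),interpolation=cv2.INTER_CUBIC)
cv2.imwrite('pics/c3.png',np.hstack([f(a),f(b)]))
s,e,Rc=pose()
for y in(-25,0,25):
  p=e+Rc.apply([0,y,0]);print((proj('side',p)-[190,205])*6.67,(proj('top',p)-[230,230])*8)"
```

```text
d [ -2.3  -0.1 -56.5] rot [-0.2 -0.   0.4] | clk 6.42 F [ 0.   0.4 -0.4] w 51.0 q [-0.42  0.72  0.21  1.87 -0.18  0.85  1.72]
[228.1325534  128.11943651] [258.91447283 196.81057093]
[171.76676516 102.65277331] [192.37068448 203.98763656]
[116.40947724  77.64176129] [125.75908927 211.17201549]
```

View pics/c3.png

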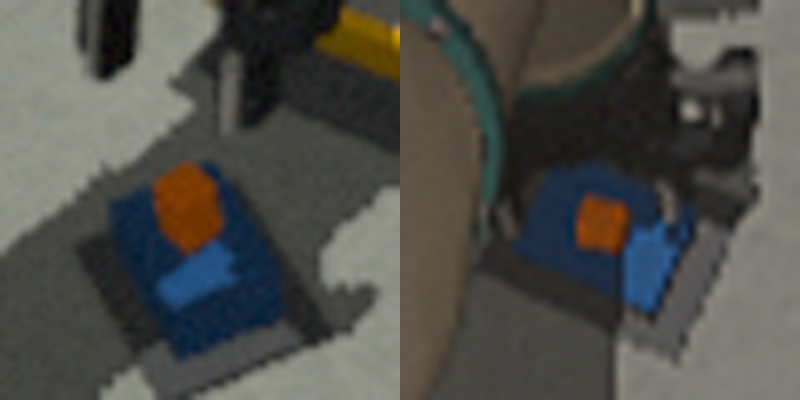

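The crop shows the open fingers straddling the orange head (side 188,205; top 203,222). Predicted and seen fingertip positions agree. Descend, close and lift.

>>> move_arm([
  [[-1,0,-20],[0,0,0],0.6],
  [[-1,0,-20],[0,0,0],0.6],
  [[0,0,-16],[0,0,0],0.6],
  [[0,0,0],[0,0,0],0.6],
  [[0,0,0],[0,0,0],0.2],
  [[0,0,0],[0,0,0],0.0],
  [[0,0,0],[0,0,0],0.0],
  [[0,0,0],[0,0,0],0.0],
  [[0,0,0],[0,0,0],0.0],
])

```text
clock: 7.65
eef_pos: [457.2, 109.7, 48.8]
tool_rot: [3.138, -0.276, -2.885]
force: [0.0, 0.1, 6.5]
width: 18.1
gripper_force: 57.8
```

```bash
python3 -c "
from h import *
delta(np.array([456.5,110,46]),tool2(-16))"
```

```text
d [-0.7  0.3 -2.8] rot [-0.2  0.1  0.3] | clk 7.65 F [0.  0.1 6.5] w 18.1 q [-0.4   0.8   0.18  1.9  -0.2   0.74  1.74]
```

Gripped at 18.1 mm wide, TCP 12.8 mm above the head's underside. Lift and carry it over the tab hole.

>>> move_arm([
  [[0,0,20],[0,0,0],0],
  [[0,0,40],[0,0,0],0],
  [[0,0,50],[0,0,0],0],
  [[15,15,50],[1.7,-6.3,0],0],
  [[20,20,20],[1.7,-6.3,0],0],
  [[20,20,0],[1.7,-6.3,0],0],
  [[20,15,0],[1.7,-6.3,0],0],
  [[0,0,0],[0,0,0],0],
])

```text
clock: 8.65
eef_pos: [530.2, 180.3, 227.9]
tool_rot: [3.135, 0.177, -2.883]
force: [-0.3, 0.7, -1.1]
width: 17.9
gripper_force: 58.0
```

```bash
python3 -c "
from h import *
p=W((-18,48,93));print(p)
delta(p,tool2(10))"
```

```text
[536.38140443 183.04323513 189.69716566]
d [  6.2   2.8 -38.2] rot [-0.4  0.   0.1] | clk 8.65 F [-0.3  0.7 -1.1] w 17.9 q [-0.56  0.43  0.24  1.95 -0.16  0.6   1.61]
```

>>> move_arm([
  [[3,1.5,-19],[0,0,0],0],
  [[3,1.5,-19],[0,0,0],0],
  [[0,0,0],[0,0,0],0],
  [[0,0,0],[0,0,0],0],
])

```text
clock: 9.15
eef_pos: [537.9, 182.2, 190.3]
tool_rot: [3.136, 0.178, -2.885]
force: [0.4, -0.2, -0.9]
width: 18.2
gripper_force: 58.0
```

```bash
python3 -c "
from h import *
delta(W((-18,48,93)),tool2(10))
A=cams.get_image('side');B=cams.get_image('top');cv2.imwrite('pics/s4.png',A);cv2.imwrite('pics/t4.png',B)
a=A[150:200,210:260]; b=B[185:235,215:265]
f=lambda i:cv2.resize(i,(400,400),interpolation=cv2.INTER_CUBIC)
cv2.imwrite('pics/c4.png',np.hstack([f(a),f(b)]))
for n,q in(('hole',(-18,48,32)),('nose',(-18,48,52)),('headbot',(-18,48,80)),('headtop',(-18,48,108))):
  p=W(q);print(n,(proj('side',p)-[210,150]+.5)*8,(proj('top',p)-[215,185]+.5)*8)"
```

```text
d [-1.5  0.9 -0.6] rot [-0.4  0.1  0.2] | clk 9.15 F [ 0.4 -0.2 -0.9] w 18.2 q [-0.54  0.5   0.22  1.97 -0.19  0.51  1.63]
hole [133.26997804 209.52324443] [141.7048236  253.58763259]
nose [111.80453723 181.71388886] [137.69323049 267.78544494]
headbot [ 80.47043243 141.11927588] [131.85427572 288.4506475 ]
headtop [47.53640935 98.45190341] [125.73877355 310.09460534]
```

View pics/c4.png

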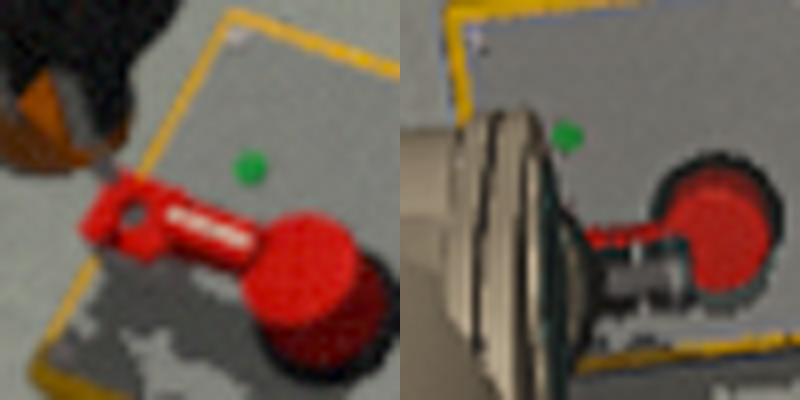

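The side crop shows the tab hole at about (133,214) and the shank from (95,155) to its tip near (117,180). The top view is blocked by the arm. The side camera looks nearly along the face normal, so I can measure the sideways error from it.

```bash
cat >> h.py <<'E'
def facecast(n,uv,h): # ray onto face-parallel plane at height h -> face (u,v)
    o,d=ray(n,uv);Rz=R.from_euler("z",YAW,degrees=True)
    lo=F.T@(Rz.inv().apply(o-ORG)-[-15,0,114]);ld=F.T@Rz.inv().apply(d);return lo+ld*(h-lo[2])/ld[2]
def tof(X): return F.T@(R.from_euler("z",-YAW,degrees=True).apply(X-ORG)-[-15,0,114])
E
python3 -c "
from h import *
c=lambda x,y:(x/8+209.5,y/8+149.5)
print('hole',facecast('side',c(133,214),32));e=pose()[1];print('tcp',tof(e))
for q in((117,180),(95,155)):print(facecast('side',c(*q),52))
a=cv2.imread('pics/s4.png')[164:180,214:232]
cv2.imwrite('pics/c5.png',cv2.resize(a,None,fx=36,fy=36,interpolation=cv2.INTER_NEAREST))"
```

```text
hole [-19.4406246  47.2660356  32.       ]
tcp [-16.28329995  47.08507989  93.19454342]
[-16.84684842  46.66122619  52.        ]
[-11.69621112  58.25299558  52.        ]
```

View pics/c5.png

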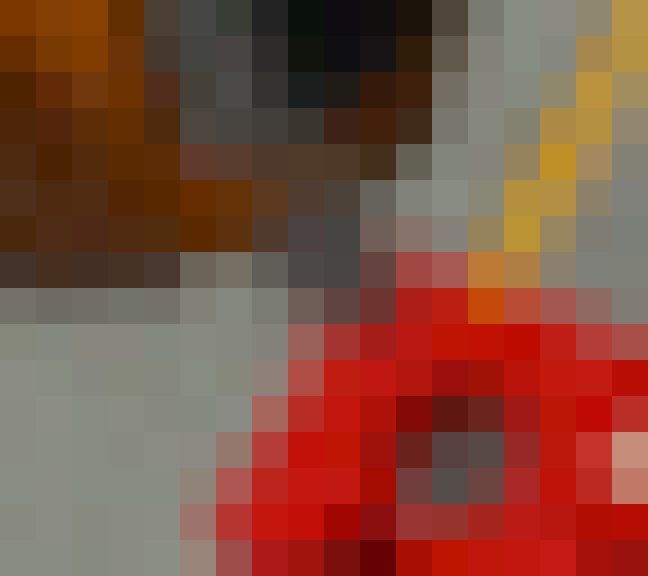

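The hole is at (226.1,176.2) and the nose tip near (223.8,172). The needed shift is about -2.5 mm along u and +0.5 mm along v. I'll apply it and descend along the normal in small steps.

>>> move_arm([
  [[-2.3,0,-1],[-0.4,0,0.2],0],
  [[3,0.8,-6.3],[0,0,0],0],
  [[2.9,0.8,-6.3],[0,0,0],0],
  [[0,0,0],[0,0,0],0],
  [[1.3,0.3,-2.7],[0,0,0],0],
  [[1.3,0.3,-2.7],[0,0,0],0],
  [[1.3,0.4,-2.7],[0,0,0],0],
  [[0,0,0],[0,0,0],0],
])

```text
clock: 10.25
eef_pos: [545.1, 185.2, 167.9]
tool_rot: [-3.141, 0.176, -2.879]
force: [0.3, -0.2, 0.4]
width: 18.0
gripper_force: 58.0
```

```bash
python3 -c "
from h import *
s,e,Rc=pose();print(tof(e),tof(e+s['force'])-tof(e))
cv2.imwrite('pics/s6.png',cams.get_image('side'))"
```

```text
[-19.51384494  47.87790476  69.4908686 ] [ 0.40532683 -0.25808553  0.29699213]
```

>>> move_arm([
  [[1.3,0.3,-2.7],[0,0,0],0],
  [[1.3,0.3,-2.7],[0,0,0],0],
  [[1.3,0.4,-2.7],[0,0,0],0],
  [[0,0,0],[0,0,0],0],
])

```text
clock: 10.8
eef_pos: [548.9, 186.3, 159.7]
tool_rot: [-3.141, 0.176, -2.879]
force: [0.3, 0.2, -1.2]
width: 18.0
gripper_force: 58.0
```

```bash
python3 -c "
from h import *
s,e,Rc=pose();print(tof(e),tof(e+s['force'])-tof(e),s['torque'])"
```

```text
[-19.48488122  47.87495058  60.3705883 ] [-0.22188448  0.09104744 -1.26591005] [-0.05096621  0.17386495 -0.01751525]
```

>>> move_arm([
  [[1.3,0.3,-2.7],[0,0,0],0],
  [[1.3,0.3,-2.7],[0,0,0],0],
  [[1.2,0.4,-2.6],[0,0,0],0],
  [[0,0,0],[0,0,0],0],
])

```text
clock: 11.3
eef_pos: [552.7, 187.3, 151.7]
tool_rot: [-3.141, 0.176, -2.879]
force: [0.5, 0.3, -0.2]
width: 18.2
gripper_force: 58.0
```

```bash
python3 -c "
from h import *
s,e,Rc=pose();print(tof(e),tof(e+s['force'])-tof(e),s['torque'])
A=cams.get_image('side');cv2.imwrite('pics/s7.png',A)
a=A[140:210,200:270];cv2.imwrite('pics/c7.png',cv2.resize(a,(560,560),interpolation=cv2.INTER_CUBIC))"
```

```text
[-19.4958915   47.8876118   51.47970597] [ 0.4280773   0.16527613 -0.4116932 ] [-0.08757918  0.20896477  0.00747968]
```

View pics/c7.png

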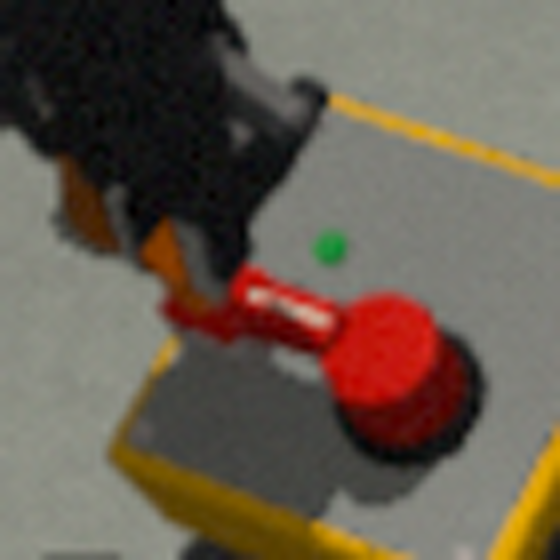

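The crop shows the head just above the tab with the shank through the hole and almost no force. Release, retract, then press the head home with closed fingers.

>>> move_arm([
  [[0,0,0],[0,0,0],0.35],
  [[0,0,0],[0,0,0],0.45],
  [[0,0,0],[0,0,0],0.45],
  [[-6,-1.6,15],[0,0,0],0.45],
  [[-8,-2,20],[0,0,0],0.45],
  [[0,0,0],[0,0,0],0],
  [[0,0,0],[0,0,0],0],
  [[0,0,0],[0,0,0],0],
])

```text
clock: 12.35
eef_pos: [538.6, 183.6, 186.6]
tool_rot: [-3.141, 0.176, -2.879]
force: [0.0, -0.8, -0.1]
width: -0.1
gripper_force: 0.0
```

```bash
python3 -c "
from h import *
s,e,Rc=pose();print(tof(e),s['force'],s['width'])
A=cams.get_image('side');cv2.imwrite('pics/s8.png',A)
h=cv2.cvtColor(A,cv2.COLOR_BGR2HSV);m=cv2.inRange(h,(8,180,60),(20,255,255))[150:200,205:245]
ys,xs=np.nonzero(m);print(len(xs),xs.mean()+205,ys.mean()+150,xs.min()+205,xs.max()+205,ys.min()+150,ys.max()+150)
for n in(32,46,60,70):print(n,proj('side',W((-18.7,47.6,n))))
a=A[140:200,200:260];cv2.imwrite('pics/c8.png',cv2.resize(a,(600,600),interpolation=cv2.INTER_CUBIC))"
```

```text
[-17.31441749  48.01205483  89.18030885] [ 0.04494394 -0.81781228 -0.09895681] -0.12903705822572661
166 219.16867469879517 169.289156626506 207 229 156 199
32 [226.15612959 175.96758612]
46 [224.28702276 173.54947276]
60 [222.37218429 171.07219516]
70 [220.97550565 169.26527475]
```

View pics/c8.png

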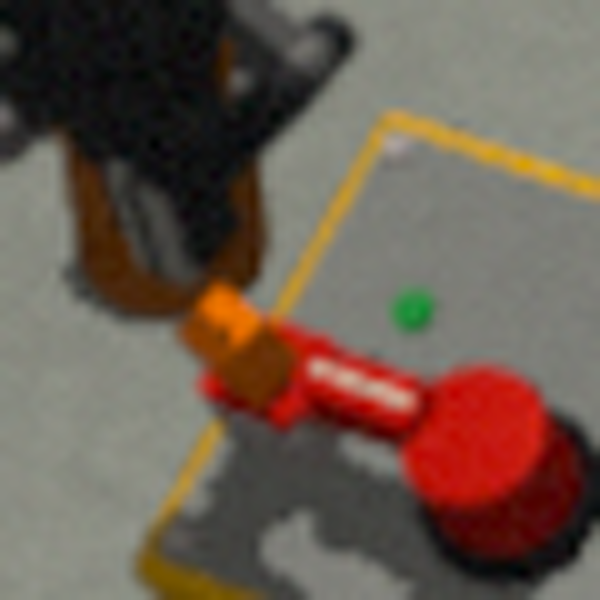

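The crop shows the pin standing in the tab with its head's top at (222,320), which projects to about the home height. A light press will confirm it.

>>> move_arm([
  [[3,0.8,-9.6],[0,0,0],0],
  [[4,1,-8.5],[0,0,0],0],
  [[0.8,0.2,-1.8],[0,0,0],0],
  [[0.8,0.2,-1.8],[0,0,0],0],
  [[0,0,0],[0,0,0],0],
])

```text
clock: 13.02
eef_pos: [547.4, 185.9, 165.3]
tool_rot: [-3.141, 0.176, -2.879]
force: [-0.7, -0.9, -0.3]
width: -0.1
gripper_force: 0.0
```

>>> move_arm([
  [[0.8,0.2,-1.8],[0,0,0],0],
  [[0.4,0.1,-0.9],[0,0,0],0],
  [[0,0,0],[0,0,0],0],
])

```text
clock: 13.4
eef_pos: [549.0, 186.3, 162.9]
tool_rot: [-3.141, 0.177, -2.879]
force: [0.6, 0.3, 1.4]
width: 0.0
gripper_force: 0.6
```

```bash
python3 -c "
from h import *
s,e,Rc=pose();print(tof(e),s['force'],s['width'])"
```

```text
[-18.05756515  47.90784932  63.24654156] [0.6030491  0.25806734 1.39557451] 0.04188982632283001
```

Contact comes at 63.2 mm, exactly the home height. A slightly firmer press, then withdraw.

>>> move_arm([
  [[0.4,0.1,-0.9],[0,0,0],0],
  [[0.4,0.1,-0.9],[0,0,0],0],
  [[0,0,0],[0,0,0],0],
])

```text
clock: 13.78
eef_pos: [550.6, 186.6, 162.2]
tool_rot: [-3.141, 0.18, -2.88]
force: [-1.5, -0.2, 9.1]
width: 0.2
gripper_force: 4.6
```

```bash
python3 -c "
from h import *
s,e,Rc=pose();print(tof(e),s['force'],s['width'])
for q in ((-60,12,100),(-60,12,32),(-40,12,32)):print(q,W(q)); delta(W(q),tool2(10))"
```

```text
[-16.84425236  47.76368419  61.86108254] [-1.54088517 -0.15854555  9.12656306] 0.1878142909204044
(-60, 12, 100) [506.27177994 137.70544307 177.57713582]
d [-44.4 -48.9  15.4] rot [-0.1  0.3  0. ] | clk 13.78 F [-1.5 -0.2  9.1] w 0.2 q [-0.53  0.56  0.2   1.96 -0.2   0.46  1.64]
(-60, 12, 32) [535.06529276 145.42064158 116.45914067]
d [-15.6 -41.2 -45.8] rot [-0.1  0.3  0. ] | clk 13.78 F [-1.5 -0.2  9.1] w 0.2 q [-0.53  0.56  0.2   1.96 -0.2   0.46  1.64]
(-40, 12, 32) [552.4286604  150.07314192 125.22656361]
d [  1.8 -36.5 -37. ] rot [-0.1  0.3  0. ] | clk 13.78 F [-1.5 -0.2  9.1] w 0.2 q [-0.53  0.56  0.2   1.96 -0.2   0.46  1.64]
```

No further travel at 9 N, so the pin is home. Back off and go downslope of the bar for the lock trial.

>>> move_arm([
  [[-9,-2,22],[0,0,0],0],
  [[0,0,0],[0,0,0],0],
  [[-18,-21,0],[0,0,0],0],
  [[-18,-22,-6],[0,0,0],0],
  [[0,0,0],[0,0,0],0],
  [[9,2.5,-20],[0,0,0],0],
  [[9,2.5,-20],[0,0,0],0],
  [[9,2.5,-19],[0,0,0],0],
  [[0,0,0],[0,0,0],0],
])

```text
clock: 14.9
eef_pos: [531.5, 149.4, 116.2]
tool_rot: [-3.141, 0.174, -2.879]
force: [-0.3, 0.2, 0.7]
width: 0.5
gripper_force: 0.0
```

```bash
python3 -c "
from h import *
s,e,Rc=pose();print(tof(e),s['force'],s['width'])
delta(W((-40,16,33)),tool2(10))"
```

```text
[-62.27287829  16.80196735  32.84856669] [-0.26406858  0.23926652  0.67808491] 0.5241955955231509
d [19.5  4.4  9.9] rot [ 0.  0. -0.] | clk 14.9 F [-0.3  0.2  0.7] w 0.5 q [-0.43  0.6   0.14  2.07 -0.23  0.31  1.72]
```

>>> move_arm([
  [[8.7,2.2,4.4],[0,0,0],0],
  [[8.7,2.2,4.4],[0,0,0],0],
  [[1.7,0.5,0.9],[0,0,0],0],
  [[1.7,0.5,0.9],[0,0,0],0],
  [[0,0,0],[0,0,0],0],
])

```text
clock: 15.52
eef_pos: [549.4, 153.8, 127.6]
tool_rot: [-3.141, 0.171, -2.879]
force: [-5.8, -0.7, -2.2]
width: 0.0
gripper_force: 3.0
```

```bash
python3 -c "
from h import *
s,e,Rc=pose();print(tof(e),tof(e+s['force'])-tof(e),s['width'])"
```

```text
[-40.73363269  16.38905061  35.04271373] [-6.1229085   0.77088054  0.57907162] 0.04687934283407552
```

Contact at 6 N. Increase to about 10–12 N and hold.

>>> move_arm([
  [[0.9,0.2,0.4],[0,0,0],0],
  [[0.9,0.2,0.4],[0,0,0],0],
  [[0,0,0],[0,0,0],0],
])

```text
clock: 15.9
eef_pos: [549.5, 153.9, 127.7]
tool_rot: [3.142, 0.167, -2.879]
force: [-7.4, -1.3, -3.4]
width: -0.0
gripper_force: 4.1
```

```bash
python3 -c "
from h import *
s,e,Rc=pose();print(tof(e),tof(e+s['force'])-tof(e),s['width'])"
```

```text
[-40.61171855  16.44448209  35.05913958] [-8.24466652  0.70676403  0.21483708] -0.020440331029407788
```

>>> move_arm([
  [[1.7,0.4,0.9],[0,0,0],0],
  [[1.7,0.4,0.9],[0,0,0],0],
  [[0,0,0],[0,0,0],0],
  [[0,0,0],[0,0,0],0],
  [[0,0,0],[0,0,0],0],
  [[0,0,0],[0,0,0],0],
])

```text
clock: 16.65
eef_pos: [549.6, 153.9, 128.0]
tool_rot: [3.141, 0.161, -2.879]
force: [-11.8, -2.4, -5.6]
width: -0.0
gripper_force: 6.1
```

```bash
python3 -c "
from h import *
s,e,Rc=pose();print(tof(e),tof(e+s['force'])-tof(e),s['width'])"
```

```text
[-40.3193788   16.45467     35.20029322] [-13.23078152   0.73667984   0.200435  ] -0.03305456858222816
```

>>> move_arm([
  [[1.7,0.4,0.9],[0,0,0],0],
  [[0,0,0],[0,0,0],0],
  [[0,0,0],[0,0,0],0],
  [[0,0,0],[0,0,0],0],
  [[0,0,0],[0,0,0],0],
])

```text
clock: 17.27
eef_pos: [549.7, 154.0, 128.1]
tool_rot: [3.141, 0.157, -2.879]
force: [-12.0, -2.8, -7.0]
width: -0.3
gripper_force: 7.1
```

```bash
python3 -c "
from h import *
s,e,Rc=pose();print(tof(e),tof(e+s['force'])-tof(e),s['width'])"
```

```text
[-40.25373794  16.47694907  35.27423926] [-14.18582377   0.36956353  -0.88381404] -0.27689347572579925
```

The handle held rigid at 14 N for more than half a second. Back off and clear.

>>> move_arm([
  [[-6,-1.5,-3],[0,0,0],0],
  [[-10,-2.5,-4],[0,0,0],0],
  [[-10,-4,18],[0,0,0],0],
  [[-15,-5,35],[0,0,0],0],
  [[-30,-20,50],[0,0,0],0],
  [[-20,-30,30],[0,0,0],0],
  [[0,0,0],[0,0,0],0],
  [[0,0,0],[0,0,0],0],
])

```text
clock: 18.27
eef_pos: [469.1, 93.5, 258.5]
tool_rot: [-3.141, 0.179, -2.879]
force: [0.0, -1.0, -0.0]
width: -0.4
gripper_force: 0.0
```

```bash
python3 -c "
from h import *
s,e,Rc=pose();print(e,s['force'])
A=cams.get_image('side');a=A[140:300,190:400];cv2.imwrite('pics/c9.png',cv2.resize(a,(787,600),interpolation=cv2.INTER_CUBIC))"
```

```text
[469.13666272  93.52927678 258.49062596] [ 0.03140827 -1.00265247 -0.04635205]
```

View pics/c9.png

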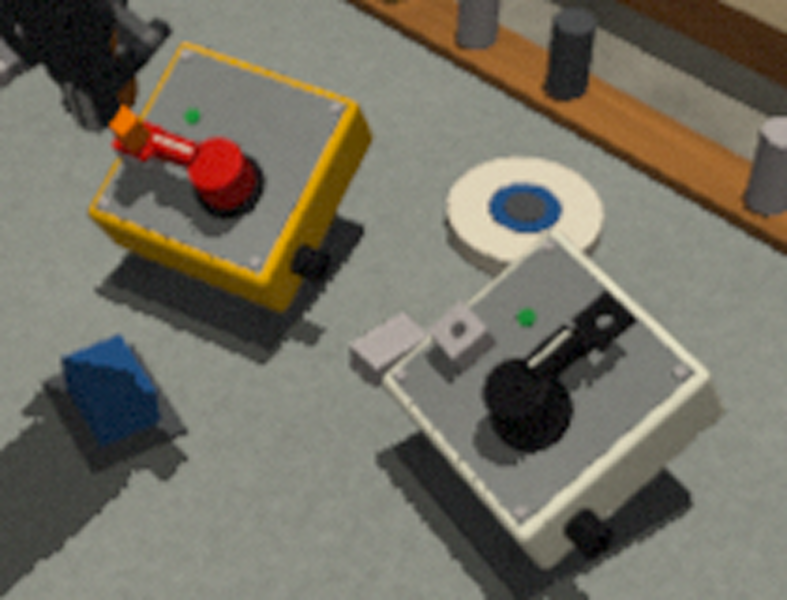

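The pin sits in the tab at (130,128), the red handle is OFF, the black handle is still ON and the arm is clear. Hand in.

```bash
python3 -c "
from cell import ctrl
print(ctrl.finish_job())"
```

```text
the job is handed in; nothing more can be done
None
```

The red handle is OFF, the lock pin is home and released, and the handle held against a push of about 14 N; I handed the job in at about 18 s, with no verdict returned and the pin-on-boss force not measured directly.

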